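# Lock the tin in the paint shaker and shut its guard window

### The arm

A 6-joint arm with a two-finger parallel gripper is mounted at the origin on the work surface. World frame = base frame: x ahead of the robot, y to its left, z up, the work surface at z = 0. Lengths are in mm, angles in rad, forces in N, time in s.
With the tool pointing down it reaches from about 275 to 750 mm from the base axis. Payload 10.2 kg.
Tool frame: the origin (TCP) lies on the front face of the gripper's body, between the roots of the fingers; the fingertips stand 73 mm ahead of it and the grasp point (between the pads) lies 54 mm ahead of it; z points along the fingers, y is the line along which they close (so a half turn about z gives the same grasp; the last joint's range is limited). The gripper opens to 85 mm and grips with 20 to 120 N. Pads are 22 mm wide; open, the fingers measure 114 mm over their backs; the gripper's body (76 mm by 85 mm) begins 54 mm behind the grasp point. The pads swing forward as they close: fully open they stand 13 mm farther back than shut.
Start: joints at [-1.39, 0.313, 1.498, -0, 1.331, -0.223], TCP at [206.269, -482.789, 303.894] pointing down, gripper open.
Joint ranges: [-2.94, 2.94], [-0.97, 2.17], [0.19, 2.56], [-1.23, 4.37], [0.02, 3.11], [-2.88, 2.88]. Speed limits (rad/s): [2.39, 2.39, 3.01, 3.14, 3.14, 3.14].

### API

Orientations are given as a unit quaternion [w, x, y, z].
In Python, from rig import * gives the robot as it stands.
- The arm moves only by the tool step_arm, never from a script. Its argument "plan" is a list of rows, each an object with "offset": the shift along the tool's x, y, z in cm, a list of three; "rot": the turn, a rotation vector about the tool's x, y, z in degrees, a list of three; "gripper": the finger opening in cm, from 0 to 8.54. In form: [{"offset": [x, y, z], "rot": [wx, wy, wz], "gripper": gripper}, ...]. A call has 1 to 12 rows; each row is the pose to reach, as a shift and turn from the pose commanded when the call began, along the tool's axes at that moment; what a row does not reach only later rows make up. A row lasts 1/10 s, in which the tool goes at most 50 mm and 8.59 degrees, less where a joint would pass 70% of its speed; a pose out of reach is approached as far as the arm can. A call with a gripper value outside its range is refused whole. The fingers move at their own pace and stop on an object; "squeeze" is the grip in N (left out, the last holds). Time passes only in rows, so rows that repeat a pose let the fingers close. It gives the time, the measured TCP pose, the force, the opening and the grip force at its end, in the units of the state.
- sense(): the state, without advancing time (a new reading comes with each control period).
- capture(name): name is "scene" or "side" or "wrist"; returns a dict with "color" (400x640x3 uint8, red, green, blue), "depth" (400x640 float32, mm along the optical axis (not along the pixel's ray), 0 where there is no reading), "vertical_fov" (degrees; the focal length in pixels is half the picture's height over the tangent of half this angle, whatever the lens; pixels are square), "cx", "cy" (the principal point, pixels), "k1" (the pictures are not rectified: a ray, as slopes to the right and down, at radius r is drawn at 1 + k1 r^2 times it, then the intrinsics apply), "rvec" (rotation vector, rad) and "tvec" (3), from world to camera coordinates, as OpenCV has them; the wrist camera has in their place "mount" (4x4, takes a point from camera to tool coordinates, whose origin is the TCP and whose axes are the flange's). Camera axes: x right, y down, z forward; pixel columns grow to the right and rows downward; lengths in mm; the calibration is good to about 2 mm. A picture is of the moment at which its call begins: read the wrist's pose just before it.
- finish_job(): hands the job in; it is judged then, once.
The state is a dict: "time_s": time; "joints": joint angles; "dq": joint speeds; "tau": joint torques, N m; "eef_pos": TCP position; "ee_rot": TCP orientation; "force": force on the tool from outside, world axes, zero at the start; "wrist_torque": the same for the moment, N m; "grip_width": opening from 0.0 (shut) to 1.0 (fully open); "grip_force": force on a finger pad.
Only numpy, scipy, OpenCV 4.12 (cv2) and the standard library are available. Lean on these libraries where they do the work, as an engineer would, in place of code of your own. Each camera call takes 0.05 s, during which the arm holds its last target. There are 200 camera calls.

### The job

Get the paint shaker ready to run: reach down with the fingertips through the open window in the yellow guard's roof and press the red clamp lever all the way down, so that the clamp's pad holds the tin, then push the window's grey sliding shutter fully shut by its black lip. Do not touch the yellow guard, its clear panes or the shutter's rails with any part of the robot. Nothing is to be picked up, and everything else stays where it stands.

Things in the scene. Friction and masses are not known exactly. Their poses are not given: they have to be found in the camera images.
- shaker: Bench-top shaker for paint tins: blue base 280 (x) x 350 (y) x 85 mm high that stands fixed on the bench, in a different place each time and turned up to 0.35 rad. Origin at the centre of its underside, x from the control panel (front) to the back, y to the left seen from the front, z up. All shaker offsets below are in this frame, in mm.
- guard: Yellow guard with clear panes that boxes in the top of the shaker (same origin and axes as the shaker, does not move): 280 x 350 mm in plan, flat roof 4 mm thick with its upper face 300 above the bench. Two aluminium rails for the shutter stand 7 high on the roof, 7 wide, along y, centred at x = -53.5 and +53.5, from y = -156 to +59. A black door handle (x -140 to -170, y 120, z 145 to 235) belongs to it. The shutter, lever and clamp do not belong to it.
- window (a point): Centre of the roof's rectangular window, at the roof's upper face: shaker (0, -102.5, 300). The window measures 85 along the shaker's x and 95 along its y. Axes as the shaker's.
- lever_top (a point): Point on the upper face of the clamp lever's red grip where a fingertip should press, 100 from the lever's hinge. The grip is 26 wide (shaker x), 72 long (shaker y), 20 thick; it lies under the window, wholly below the roof, and tips about a level hinge along the shaker's x at (0, -8, 256). At joint 0 this point is at shaker (0, -103, 288), fully down at about (0, -108, 264), 36 below the roof's upper face.
- lever (a joint): Angle of the clamp lever in rad: 0 fully raised, 0.24 at its stop fully down; starts between 0 and 0.06. Takes 3 to 8 N at the grip to press and stays where it is left; its linkage swings the clamp arm down as it goes.
- pad: Black rubber pad, 32 diameter, 10 thick, on a sprung spindle at the end of the clamp arm, above the middle of the tin. Origin on the spindle at the height of the arm, 47 above the pad's underside. It comes down by about 10 as the lever is pressed and holds the tin with some 5 N.
- tin: Closed white and blue paint tin, 86 diameter, 96 high, loose in a locating ring of the shaker's cradle at shaker (0, 85, 105), inside the guard. Origin at the centre of its underside, z up.
- shutter (a joint): Travel of the window's sliding shutter in m: 0 fully open, 0.108 at its stop, fully shut over the window. It slides along the shaker's -y, starts between 0 and 0.012, needs 2 to 4 N and stays where it is left. Grey plate 98 (x) x 105 (y) x 3 between the rails, 1 above the roof.
- shutter_lip (a point): Centre of the outer (shaker +y) face of the shutter's upright black lip, which is pushed towards the shaker's -y to shut it. The lip is 70 wide (x), 8 thick (y), and reaches from 4 to 34 above the roof; this point is 19 above the roof, at shaker (0, 58, 319) when open and (0, -50, 319) when shut. The shutter's plate lies wholly on the -y side of this face. Axes as the shaker's.
- sample_pot: Bystander: small white sample pot with orange cap, 41 diameter, 46 high, loose on the guard's roof near the back left corner, about shaker (90, 100). Origin at the centre of its underside.
- mix_tin_a: Bystander: blue tin with black stirring lid and handle, 86 diameter, 136 high, loose on the bench beside the shaker. Origin at the centre of its underside.
- mix_tin_b: Bystander: the same kind of tin as mix_tin_a, loose on the bench beside the shaker.
- mix_cup: Bystander: white plastic mixing cup, 90 diameter, 110 high, loose on the bench beside the shaker. Origin at the centre of its underside.
- hardener: Bystander: grey bottle with red cap, 60 diameter, 160 high, loose on the bench beside the shaker. Origin at the centre of its underside.
- opener: Bystander: black-handled screwdriver for opening tins, 160 long, lying loose on the guard's roof along its left edge, about shaker (-45, 145).

How it is judged (in metres and radians):
On the way, in this order (a step that is already met when the one before it is completed fails the run):
1. the clamp lever has been pressed down through the window until the pad holds the tin (value of joint lever above 0.225 rad and contact force between pad and tin above 2 N), for 0.2 s.
2. the shutter has been pushed fully shut (value of joint shutter above 0.103 m), for 0.2 s.
At the end, for the whole second after the job is handed in: The lever is down (at least 0.22 of 0.24 rad), the pad presses the upright tin with more than 2 N, and the shutter is within 5 mm of its shut stop (value of joint lever above 0.22 rad and contact force between pad and tin above 2 N and value of joint shutter above 0.103 m and velocity of joint shutter below 0.01 m/s and angle between tin's own z axis and vertical below 0.1 rad); the robot touches nothing.
It fails at once if the robot touched the guard (yellow frame and roof, clear panes, rails) (contact force between any of the fingers, the arm and guard above 0.3 N).
It fails at once if the tin was lifted or tipped (distance of tin from where it was at the start of the episode above 0.02 m or angle between tin's own z axis and vertical above 0.2 rad).
It fails at once if a bystander was lifted, carried or knocked (distance of any of sample_pot, mix_tin_a, mix_tin_b, mix_cup, hardener, opener from where it was at the start of the episode above 0.02 m).
It also fails if it takes over 48 s, if anything falls off the work surface, if the arm or the gripper's body presses on something with over 40 N, if the wrist force passes 120 N, or if a joint passes its speed limit or range.

## Working session

There is one attempt and no reset: what is moved stays moved. The work goes in short steps, Python scripts to look and compute and a tool call to move; the robot and the scene stay as the last step left them, time stands still between calls to the robot, and variables do not carry over. Pictures are saved under pics/ and viewed, at most 10 in all, crops included, and the job is handed in when it is done.

Besides the shell and the picture viewer there is one more tool, called after ">>>" as a command line: name --argument value ..., lists and objects as JSON in quotes. step_arm: Moves the arm, as the interface text tells. Its arguments: {"type":"object","properties":{"plan":{"type":"array"},"squeeze":{"type":"number"}},"required":["plan"]}

```bash
mkdir -p pics; cat > h.py <<'E'
from rig import *
import numpy as np, cv2
from scipy.spatial.transform import Rotation as R
def f(c): return c["color"].shape[0]/2/np.tan(np.radians(c["vertical_fov"])/2)
def K(c): return np.array([[f(c),0,c["cx"]],[0,f(c),c["cy"]],[0,0,1.]])
def D(c): return np.array([c["k1"],0,0,0,0.])
def ext(c,s=None):
    if "rvec" in c: return R.from_rotvec(np.ravel(c["rvec"])).as_matrix(),np.ravel(c["tvec"])
    q=s["ee_rot"]; T=np.eye(4); T[:3,:3]=R.from_quat([q[1],q[2],q[3],q[0]]).as_matrix(); T[:3,3]=s["eef_pos"]
    M=np.linalg.inv(T@np.array(c["mount"])); return M[:3,:3],M[:3,3]
def rays(c,uv,s=None):
    Rm,t=ext(c,s)
    n=cv2.undistortPoints(np.array(uv,float).reshape(-1,1,2),K(c),D(c)).reshape(-1,2)
    return -Rm.T@t, np.c_[n,np.ones(len(n))]@Rm
def onz(c,uv,z,s=None):
    o,d=rays(c,uv,s); return o+d*((z-o[2])/d[:,2])[:,None]
def bydepth(c,uv,s=None):
    o,d=rays(c,uv,s); return o+d*np.array([c["depth"][int(v),int(u)] for u,v in uv])[:,None]
def proj(c,P,s=None):
    Rm,t=ext(c,s); return cv2.projectPoints(np.array(P,float),cv2.Rodrigues(Rm)[0],t,K(c),D(c))[0].reshape(-1,2)
E
python3 - <<'E'
from h import *
s=sense(); print(s)
for n in("scene","side","wrist"):
    c=capture(n); cv2.imwrite(f"pics/{n}0.png",c["color"][...,::-1]); print(n,c["vertical_fov"],c["k1"],-ext(c,s)[0].T@ext(c,s)[1])
    np.save(f"{n}0.npy",c,allow_pickle=True)
a=[cv2.imread(f"pics/{n}0.png") for n in("scene","side")]
E
```

```text
{'time_s': 0.0, 'joints': array([-1.39039507e+00,  3.13455422e-01,  1.49842818e+00, -1.47206998e-05,
        1.33096369e+00, -2.23399816e-01]), 'dq': array([ 7.40889799e-04, -5.08931791e-04,  8.32415249e-04, -3.80023154e-04,
       -1.58505128e-03, -1.55888491e-05]), 'tau': array([-2.88739298e-03, -4.12273550e+01, -2.59744906e+01, -3.60761396e-04,
        4.12837500e-03,  1.89001668e-05]), 'eef_pos': array([ 206.23888811, -482.62467055,  303.33558496]), 'ee_rot': array([-6.27325763e-04,  9.79686685e-01,  2.00533301e-01,  6.33889589e-06]), 'force': array([-0.26795271, -0.07420033, -0.03667089]), 'wrist_torque': array([-0.0917793 , -0.03361221, -0.02080886]), 'grip_force': 0.0, 'grip_width': 0.9991999927757899}
scene 56.437486664151514 -0.0614640706393542 [ 345.32782045  233.49359253 1015.24353664]
side 45.019399080232276 -0.11654572144383976 [ 345.02488789 -276.26504069 1394.90424383]
wrist 63.60036613599545 -0.054586879080947254 [ 275.61325213 -452.90940281  372.98491153]
```

View pics/scene0.png

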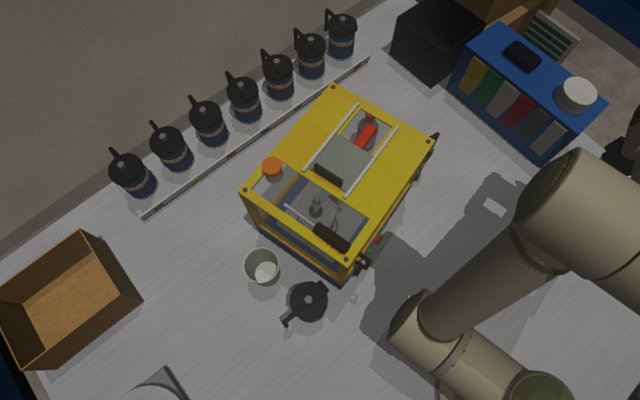

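View pics/side0.png

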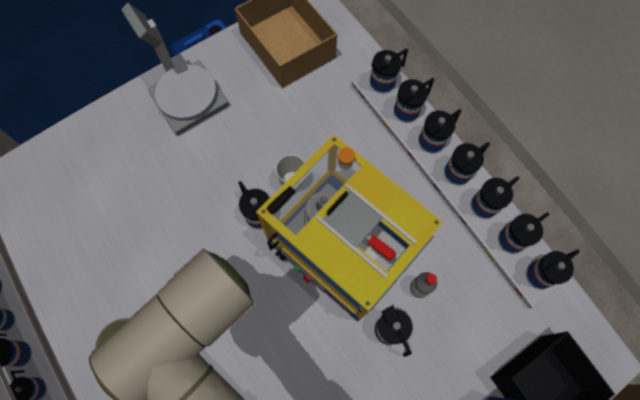

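Scene view: the roof has corners near (334,85), (436,135), (345,262) and (240,190), the red lever at (367,133) and the black lip at (327,174). Side view: the lever is at (381,247), the lip at (338,204), and the hardener and a mix tin stand off the right end at (425,285) and (395,325).

```bash
cat > m.py <<'E'
from h import *
def cloud(c,s=None,mask=None):
    d=c["depth"]; v,u=np.nonzero((d>0)&(mask if mask is not None else True))
    o,r=rays(c,np.c_[u,v],s); return o+r*d[v,u][:,None],np.c_[u,v]
def ym(c):
    h=cv2.cvtColor(c["color"],cv2.COLOR_RGB2HSV); return (h[...,0]>20)&(h[...,0]<33)&(h[...,1]>150)&(h[...,2]>90)
def rm(c):
    h=cv2.cvtColor(c["color"],cv2.COLOR_RGB2HSV); return ((h[...,0]<6)|(h[...,0]>174))&(h[...,1]>150)&(h[...,2]>80)
E
python3 - <<'E'
from m import *
for n in("scene","side"):
    c=np.load(f"{n}0.npy",allow_pickle=True).item()
    P,uv=cloud(c,None,ym(c)); print(n,len(P),np.percentile(P[:,2],[5,25,50,75,95]))
    k=(P[:,2]>285)&(P[:,2]<315); Q=onz(c,uv[k],300)[:,:2].astype(np.float32)
    rc=cv2.minAreaRect(Q); print("rect",rc); print(cv2.boxPoints(rc))
    P,uv=cloud(c,None,rm(c)); k=(P[:,2]>250)&(P[:,2]<310); Q=P[k]
    print("red",len(Q),Q.mean(0),cv2.minAreaRect(Q[:,:2].astype(np.float32)),np.percentile(Q[:,2],[2,50,98]))
    P,uv=cloud(c); k=(P[:,2]>325)&(P[:,2]<345)
    # points above roof
    m=np.zeros((400,640),np.uint8); m[uv[k][:,1],uv[k][:,0]]=1
    nl,l,st,ce=cv2.connectedComponentsWithStats(m)
    for i in range(1,nl):
        if st[i,4]>15:
            q=P[k][l[uv[k][:,1],uv[k][:,0]]==i]; print("hi",ce[i],st[i,4],q.mean(0).round(),q[:,2].max().round(1),cv2.minAreaRect(q[:,:2].astype(np.float32)))
    P,uv=cloud(c)
    for lo,hi in((100,120),(125,145),(148,170)):
        k=(P[:,2]>lo)&(P[:,2]<hi)
        m=np.zeros((400,640),np.uint8); m[uv[k][:,1],uv[k][:,0]]=1
        nl,l,st,ce=cv2.connectedComponentsWithStats(m)
        for i in range(1,nl):
            if st[i,4]>60:
                q=P[k][l[uv[k][:,1],uv[k][:,0]]==i]
                if np.hypot(*(q.mean(0)[:2]-[450,0]))<500: print("z",lo,ce[i].round(),st[i,4],q.mean(0).round(),np.ptp(q,0).round())
E
```

```text
scene 10174 [296.03462653 299.26110946 300.21950776 301.11204336 302.39242641]
rect ((604.537109375, -39.15870666503906), (280.0904541015625, 351.3753662109375), 14.077775955200195)
[[ 425.96387   97.18801]
 [ 511.432   -243.63428]
 [ 783.11035 -175.50543]
 [ 697.6422   165.31686]]
red 270 [ 631.33988712 -143.21942501  281.36105969] ((638.6652221679688, -157.28163146972656), (34.651126861572266, 100.98906707763672), 28.38023567199707) [265.15229286 281.95314134 287.47819291]
hi [617.43333333 140.13333333] 30 [ 241. -535.  335.] 344.6 ((240.63275146484375, -534.3251342773438), (4.491457939147949, 18.940505981445312), 20.96424674987793)
hi [610.75757576 161.12121212] 33 [ 222. -479.  333.] 343.3 ((220.65753173828125, -479.14422607421875), (9.846973419189453, 37.516544342041016), 24.425823211669922)
hi [328.17857143 172.54761905] 168 [594.   2. 333.] 338.3 ((594.6780395507812, 1.0874652862548828), (68.33124542236328, 8.652700424194336), 14.294116973876953)
hi [273.28767123 173.54794521] 73 [664.  89. 336.] 345.0 ((666.0208129882812, 87.22940826416016), (39.824954986572266, 15.6924552917
[... 1533 characters left out ...]
74193548 204.58064516] 31 [468.  78. 326.] 327.9 ((468.42864990234375, 77.57173156738281), (27.878000259399414, 14.28105640411377), 19.81641960144043)
z 100 [287. 163.] 98 [593. 237. 107.] [90. 70. 13.]
z 100 [252. 202.] 542 [444. 189. 113.] [ 92. 103.  20.]
z 100 [382. 247.] 709 [ 674. -120.  105.] [105. 116.  15.]
z 100 [425. 283.] 190 [ 710. -266.  109.] [50. 55. 20.]
z 100 [395. 328.] 748 [ 572. -316.  114.] [92. 87. 20.]
z 125 [256. 206.] 103 [447. 167. 132.] [34. 57. 12.]
z 125 [390. 314.] 190 [ 578. -279.  131.] [36. 39. 12.]
z 148 [280. 246.] 66 [439.  29. 158.] [46. 64. 21.]
z 148 [319. 275.] 76 [480. -94. 160.] [ 38. 155.  21.]
z 148 [431. 279.] 90 [ 717. -266.  158.] [24. 26. 15.]
```

```bash
cat > g.py <<'E'
from m import *
import sys
C=np.array([603.4,-39.8]); A=np.radians(14.05)
def S(x,y,z): return np.array([C[0]+x*np.cos(A)-y*np.sin(A),C[1]+x*np.sin(A)+y*np.cos(A),z])
RT=R.from_matrix(np.c_[S(0,1,0)-S(0,0,0),S(1,0,0)-S(0,0,0),[0,0,-1]])
def go(p,yaw=True):
    s=sense(); q=s["ee_rot"]; r=R.from_quat([q[1],q[2],q[3],q[0]])
    print("at",s["eef_pos"].round(1),"F",s["force"].round(1),"off cm",(r.inv().apply(p-s["eef_pos"])/10).round(2),"rot",np.degrees((r.inv()*RT).as_rotvec()).round(1))
E
python3 -c "
from g import *
go(S(0,-105,450))"
```

```text
at [ 206.2 -482.7  303.5] F [-0.2  0.6 -0.2] off cm [ 52.27 -14.77 -14.63] rot [ -0.   -0.  -80.9]
```

>>> step_arm --plan '[{"offset": [0,0,-5],"rot": [0,0,0],"gripper": 0},{"offset": [0,0,-10],"rot": [0,0,-8],"gripper": 0},{"offset": [0,0,-14.6],"rot": [0,0,-16],"gripper": 0},{"offset": [4,-1,-14.6],"rot": [0,0,-24],"gripper": 0},{"offset": [8,-2.3,-14.6],"rot": [0,0,-32],"gripper": 0},{"offset": [12,-3.4,-14.6],"rot": [0,0,-40],"gripper": 0},{"offset": [16,-4.5,-14.6],"rot": [0,0,-48],"gripper": 0},{"offset": [20,-5.6,-14.6],"rot": [0,0,-56],"gripper": 0},{"offset": [24,-6.8,-14.6],"rot": [0,0,-64],"gripper": 0},{"offset": [28,-7.9,-14.6],"rot": [0,0,-72],"gripper": 0},{"offset": [32,-9,-14.6],"rot": [0,0,-80.9],"gripper": 0},{"offset": [36,-10.2,-14.6],"rot": [0,0,-80.9],"gripper": 0}]'

```text
time_s: 1.35
eef_pos: [498.4, -246.2, 449.7]
ee_rot: [-0.0, 0.614, 0.79, -0.0]
force: [-0.1, -0.5, 0.5]
grip_width: -0.001
grip_force: 0.0
```

```bash
python3 -c "
from g import *
go(S(0,-105,450))"
```

```text
at [ 498.4 -246.2  449.7] F [-0.1 -0.5  0.5] off cm [ 6.92 15.22 -0.04] rot [-0.  -0.   0.2]
```

>>> step_arm --plan '[{"offset": [1.7,3.8,0],"rot": [0,0,0],"gripper": 0},{"offset": [3.5,7.6,0],"rot": [0,0,0],"gripper": 0},{"offset": [5.2,11.4,0],"rot": [0,0,0],"gripper": 0},{"offset": [6.9,15.2,0],"rot": [0,0,0],"gripper": 0},{"offset": [6.9,15.2,0],"rot": [0,0,0],"gripper": 0},{"offset": [6.9,15.2,0],"rot": [0,0,0],"gripper": 0}]'

```text
time_s: 1.95
eef_pos: [628.4, -143.4, 448.9]
ee_rot: [-0.001, 0.615, 0.789, -0.0]
force: [-0.6, -0.6, 0.1]
grip_width: -0.001
grip_force: 0.0
```

```bash
python3 - <<'E'
from g import *
go(S(0,-105,450))
s=sense(); c=capture("wrist"); im=c["color"][...,::-1].copy()
for P in([-42.5,-150,300],[42.5,-150,300],[42.5,-59,300],[-42.5,-59,300],[0,-105,285],[0,-105,300]):
    u=proj(c,[S(*P)],s)[0]; print(P,u.round(),c["depth"][tuple(np.clip(u[::-1].astype(int),0,[399,639]))]); cv2.circle(im,tuple(map(int,u)),3,(255,0,255),1)
cv2.imwrite("pics/w1.png",im)
# finger extents: depth points in tool frame ahead of TCP
P,uv=cloud(c,s); q=s["ee_rot"]; r=R.from_quat([q[1],q[2],q[3],q[0]]); T=r.inv().apply(P-s["eef_pos"])
k=(T[:,2]<110); 
for z in range(0,110,10):
    t=T[k&(T[:,2]>=z)&(T[:,2]<z+10)]
    if len(t): print(z,len(t),t.min(0).round(),t.max(0).round())
E
```

```text
at [ 628.4 -143.4  448.9] F [-0.6 -0.6  0.1] off cm [ 0.15  0.09 -0.11] rot [-0.1 -0.   0.1]
[-42.5, -150, 300] [270. 262.] 245.3811
[42.5, -150, 300] [382. 263.] 244.18095
[42.5, -59, 300] [389. 142.] 411.95605
[-42.5, -59, 300] [264. 142.] 213.9276
[0, -105, 285] [326. 200.] 248.24944
[0, -105, 300] [326. 207.] 249.58667
0 7440 [ -9. -54.   0.] [19. 52. 10.]
10 6822 [ -9. -44.  10.] [15. 42. 20.]
20 3402 [-12. -36.  20.] [15. 35. 30.]
30 987 [-11. -22.  30.] [14. 20. 40.]
40 780 [  6. -14.  40.] [12. 13. 50.]
50 689 [  6. -14.  50.] [12. 13. 60.]
60 435 [  6. -14.  60.] [12. 13. 70.]
70 2 [10. -0. 70.] [11.  3. 70.]
```

View pics/w1.png

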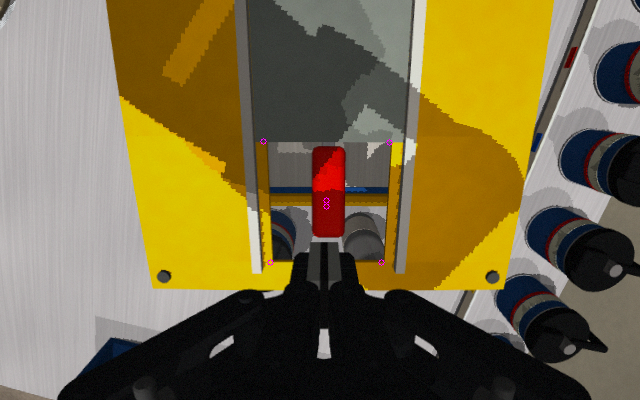

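The wrist view shows the open window spanning about (270–386, 142–263) and the red grip centred near (328,190), which agrees with my pose to 1–2 mm. The shut fingers are narrow enough at roof depth. I'll go down now.

>>> step_arm --plan '[{"offset": [0.1,0.2,0],"rot": [0,0,0],"gripper": 0},{"offset": [0.1,0.2,2.5],"rot": [0,0,0],"gripper": 0},{"offset": [0.1,0.2,5],"rot": [0,0,0],"gripper": 0},{"offset": [0.1,0.2,7],"rot": [0,0,0],"gripper": 0},{"offset": [0.1,0.2,7.8],"rot": [0,0,0],"gripper": 0},{"offset": [0.1,0.2,8.2],"rot": [0,0,0],"gripper": 0},{"offset": [0.1,0.2,8.5],"rot": [0,0,0],"gripper": 0},{"offset": [0.1,0.2,8.8],"rot": [0,0,0],"gripper": 0},{"offset": [0.1,0.2,9.1],"rot": [0,0,0],"gripper": 0},{"offset": [0.1,0.2,9.4],"rot": [0,0,0],"gripper": 0},{"offset": [0.1,0.2,9.4],"rot": [0,0,0],"gripper": 0}]'

```text
time_s: 3.1
eef_pos: [629.7, -142.3, 355.9]
ee_rot: [0.0, 0.615, 0.788, -0.0]
force: [-0.3, 0.2, -0.4]
grip_width: 0.002
grip_force: 0.0
```

```bash
python3 -c "
from g import *
go(S(1,-106,337))"
```

```text
at [ 629.7 -142.3  355.9] F [-0.3  0.2 -0.4] off cm [-0.01  0.04  1.89] rot [ 0.  0. -0.]
```

>>> step_arm --plan '[{"offset": [0,0,0.3],"rot": [0,0,0],"gripper": 0},{"offset": [0,0,0.6],"rot": [0,0,0],"gripper": 0},{"offset": [0,0,0.9],"rot": [0,0,0],"gripper": 0},{"offset": [0,0,1.2],"rot": [0,0,0],"gripper": 0},{"offset": [0,0,1.5],"rot": [0,0,0],"gripper": 0},{"offset": [0,0,1.7],"rot": [0,0,0],"gripper": 0},{"offset": [0,0,1.7],"rot": [0,0,0],"gripper": 0}]'

```text
time_s: 3.8
eef_pos: [629.7, -142.3, 338.7]
ee_rot: [-0.0, 0.615, 0.788, 0.0]
force: [0.7, -2.7, 2.9]
grip_width: 0.0
grip_force: 1.5
```

>>> step_arm --plan '[{"offset": [0,0,0.1],"rot": [0,0,0],"gripper": 0},{"offset": [0,0,0.2],"rot": [0,0,0],"gripper": 0},{"offset": [0,0,0.2],"rot": [0,0,0],"gripper": 0}]'

```text
time_s: 4.1
eef_pos: [629.7, -142.4, 337.2]
ee_rot: [0.0, 0.615, 0.788, -0.0]
force: [0.9, -3.2, 5.1]
grip_width: -0.001
grip_force: 2.4
```

>>> step_arm --plan '[{"offset": [0,0,0.1],"rot": [0,0,0],"gripper": 0},{"offset": [0,0,0.2],"rot": [0,0,0],"gripper": 0},{"offset": [0,0,0.2],"rot": [0,0,0],"gripper": 0}]'

```text
time_s: 4.4
eef_pos: [629.6, -142.3, 336.6]
ee_rot: [0.001, 0.615, 0.788, 0.0]
force: [-0.8, -2.2, 12.3]
grip_width: 0.002
grip_force: 5.9
```

>>> step_arm --plan '[{"offset": [0,0,0.1],"rot": [0,0,0],"gripper": 0},{"offset": [0,0,0.15],"rot": [0,0,0],"gripper": 0},{"offset": [0,0,0.15],"rot": [0,0,0],"gripper": 0},{"offset": [0,0,0.15],"rot": [0,0,0],"gripper": 0}]'

```text
time_s: 4.8
eef_pos: [629.5, -142.3, 336.5]
ee_rot: [0.002, 0.615, 0.788, 0.0]
force: [-4.2, -2.4, 18.1]
grip_width: -0.001
grip_force: 9.1
```

The arm moved 0.1 mm while the force rose to 18 N, so the lever is at its stop. I'll back straight out.

>>> step_arm --plan '[{"offset": [0,0,-1],"rot": [0,0,0],"gripper": 0},{"offset": [0,0,-3],"rot": [0,0,0],"gripper": 0},{"offset": [0,0,-6],"rot": [0,0,0],"gripper": 0},{"offset": [0,0,-9],"rot": [0,0,0],"gripper": 0},{"offset": [0,0,-12],"rot": [0,0,0],"gripper": 0},{"offset": [0,0,-12],"rot": [0,0,0],"gripper": 0},{"offset": [0,0,-12],"rot": [0,0,0],"gripper": 0}]'

```text
time_s: 5.5
eef_pos: [629.8, -142.0, 452.6]
ee_rot: [-0.001, 0.615, 0.788, 0.0]
force: [-0.1, -0.9, -0.3]
grip_width: 0.001
grip_force: 0.0
```

```bash
python3 - <<'E'
from g import *
s=sense()
def loc(P): 
    d=P[:,:2]-C; return np.c_[d[:,0]*np.cos(A)+d[:,1]*np.sin(A),-d[:,0]*np.sin(A)+d[:,1]*np.cos(A),P[:,2]]
for n in("scene","side","wrist"):
    c=capture(n); P,_=cloud(c,s,rm(c)); L=loc(P); L=L[(abs(L[:,0])<8)&(L[:,1]>-145)&(L[:,1]<-65)&(L[:,2]>240)&(L[:,2]<300)]
    if len(L)>20:
        p=np.polyfit(L[:,1],L[:,2],1); print(n,len(L),"slope",p[0].round(3),"z@-105",np.polyval(p,-105).round(1),"y",L[:,1].min().round(),L[:,1].max().round())
    P,_=cloud(c,s); L=loc(P); L=L[(abs(L[:,0])<40)&(L[:,1]>-100)&(L[:,1]<80)&(L[:,2]>322)&(L[:,2]<345)]
    if len(L)>20: print(n,"lip",L.min(0).round(1),L.max(0).round(1),np.percentile(L[:,1],[5,95]).round(1))
    cv2.imwrite(f"pics/{n}2.png",c["color"][...,::-1])
go(S(0,85,460))
E
```

```text
scene 138 slope 0.039 z@-105 264.2 y -137.0 -79.0
scene lip [-33.5  37.1 322.1] [ 35.4  46.4 336.8] [38.1 45.5]
side 88 slope 0.053 z@-105 264.1 y -139.0 -107.0
wrist 1534 slope 0.015 z@-105 264.5 y -138.0 -68.0
at [ 629.7 -142.2  451.7] F [ 0.2 -0.3 -0.9] off cm [19.07 -0.07 -0.79] rot [-0.1 -0.1 -0. ]
```

Lever face measures 264 mm high as it should fully down, and the lip's outer face is at shaker y ≈ 46. I'll move behind it to y = 76.

>>> step_arm --plan '[{"offset": [4,0,0],"rot": [0,0,0],"gripper": 0},{"offset": [8,0,0],"rot": [0,0,0],"gripper": 0},{"offset": [12,0,0],"rot": [0,0,0],"gripper": 0},{"offset": [16,0,0],"rot": [0,0,0],"gripper": 0},{"offset": [18.2,0,0],"rot": [0,0,0],"gripper": 0},{"offset": [18.2,0,0],"rot": [0,0,0],"gripper": 0},{"offset": [18.2,0,2],"rot": [0,0,0],"gripper": 0},{"offset": [18.2,0,4],"rot": [0,0,0],"gripper": 0},{"offset": [18.2,0,5.5],"rot": [0,0,0],"gripper": 0},{"offset": [18.2,0,6.4],"rot": [0,0,0],"gripper": 0},{"offset": [18.2,0,6.4],"rot": [0,0,0],"gripper": 0}]'

```text
time_s: 6.75
eef_pos: [585.5, 33.6, 387.9]
ee_rot: [-0.001, 0.616, 0.788, -0.001]
force: [-0.1, 0.3, 0.6]
grip_width: 0.001
grip_force: 0.0
```

```bash
python3 -c "
from g import *
go(S(0,-38,388))
c=capture('scene');cv2.imwrite('pics/s3.png',cv2.resize(c['color'][60:300,200:480,::-1],None,fx=2,fy=2))"
```

```text
at [585.5  33.6 387.9] F [-0.1  0.3  0.6] off cm [-11.36  -0.04  -0.02] rot [-0.2 -0.1 -0.1]
```

View pics/s3.png

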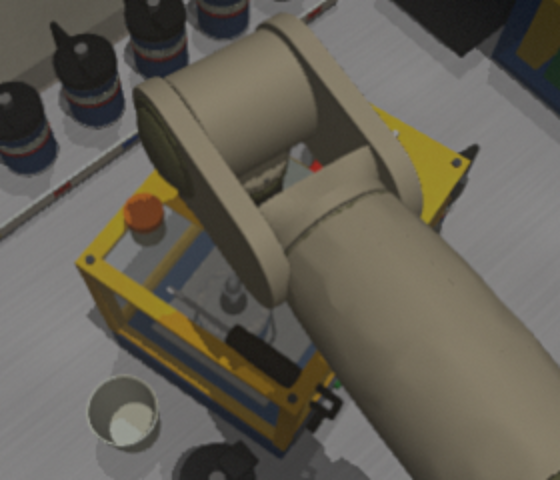

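In the crop the wrist hangs over the roof. The sample pot (143,212), the opener and the cup are undisturbed. I'll push the lip now.

>>> step_arm --plan '[{"offset": [-1,0,0],"rot": [0,0,0],"gripper": 0},{"offset": [-2,0,0],"rot": [0,0,0],"gripper": 0},{"offset": [-3,0,0],"rot": [0,0,0],"gripper": 0},{"offset": [-4,0,0],"rot": [0,0,0],"gripper": 0},{"offset": [-5,0,0],"rot": [0,0,0],"gripper": 0},{"offset": [-6,0,0],"rot": [0,0,0],"gripper": 0},{"offset": [-7,0,0],"rot": [0,0,0],"gripper": 0},{"offset": [-8,0,0],"rot": [0,0,0],"gripper": 0},{"offset": [-9,0,0],"rot": [0,0,0],"gripper": 0},{"offset": [-10,0,0],"rot": [0,0,0],"gripper": 0},{"offset": [-10.6,0,0],"rot": [0,0,0],"gripper": 0},{"offset": [-10.6,0,0],"rot": [0,0,0],"gripper": 0}]'

```text
time_s: 8.0
eef_pos: [611.4, -69.7, 388.9]
ee_rot: [0.0, 0.616, 0.788, -0.0]
force: [-0.4, 0.1, 0.3]
grip_width: 0.0
grip_force: 0.0
```

```bash
python3 -c "
from g import *
go(S(0,-38,388))"
```

```text
at [611.4 -69.7 388.9] F [-0.4  0.1  0.3] off cm [-0.7  -0.05  0.09] rot [-0.   0.  -0.1]
```

>>> step_arm --plan '[{"offset": [-0.2,0,0],"rot": [0,0,0],"gripper": 0},{"offset": [-0.4,0,0],"rot": [0,0,0],"gripper": 0},{"offset": [-0.6,0,0],"rot": [0,0,0],"gripper": 0},{"offset": [-0.6,0,0],"rot": [0,0,0],"gripper": 0},{"offset": [-0.6,0,0],"rot": [0,0,0],"gripper": 0}]'

```text
time_s: 8.5
eef_pos: [612.7, -74.4, 389.4]
ee_rot: [0.0, 0.615, 0.788, -0.0]
force: [0.5, -0.0, -0.9]
grip_width: -0.006
grip_force: 0.3
```

>>> step_arm --plan '[{"offset": [-0.2,0,0],"rot": [0,0,0],"gripper": 0},{"offset": [-0.3,0,0],"rot": [0,0,0],"gripper": 0},{"offset": [-0.3,0,0],"rot": [0,0,0],"gripper": 0}]'

```text
time_s: 8.8
eef_pos: [613.4, -77.2, 389.5]
ee_rot: [-0.0, 0.615, 0.788, 0.0]
force: [-0.7, 1.8, -0.5]
grip_width: -0.001
grip_force: 1.4
```

```bash
python3 - <<'E'
from g import *
s=sense(); go(S(0,-38,388))
c=capture("wrist"); cv2.imwrite("pics/w4.png",c["color"][...,::-1])
c=capture("side"); 
P,_=cloud(c); d=P[:,:2]-C; L=np.c_[d[:,0]*np.cos(A)+d[:,1]*np.sin(A),-d[:,0]*np.sin(A)+d[:,1]*np.cos(A),P[:,2]]
L=L[(abs(L[:,0])<40)&(L[:,1]>-100)&(L[:,1]<80)&(L[:,2]>322)&(L[:,2]<338)]
if len(L): print(len(L),np.percentile(L,[2,50,98],axis=0).round(1))
E
```

```text
at [613.4 -77.2 389.5] F [-0.7  1.8 -0.5] off cm [ 0.07 -0.06  0.15] rot [ 0. -0. -0.]
59 [[-33.8 -59.6 323.5]
 [-15.9 -56.4 331.8]
 [  2.5 -52.  336.1]]
```

View pics/w4.png

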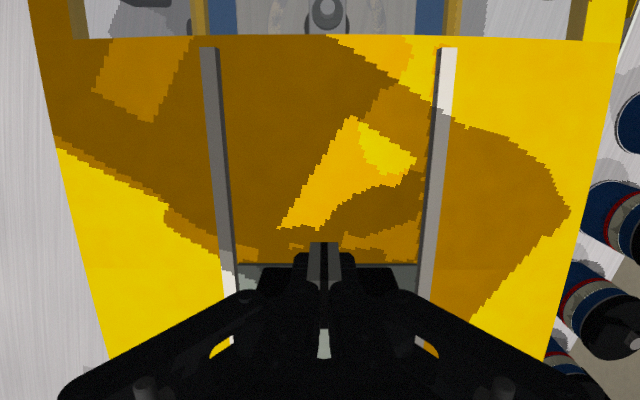

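The wrist view shows the shutter plate's rear edge at row ~265, level with the fingertips at the lip. The lip measures y ≈ -51, about at its stop. I'll press on until the force rises to confirm.

>>> step_arm --plan '[{"offset": [-0.2,0,0],"rot": [0,0,0],"gripper": 0},{"offset": [-0.3,0,0],"rot": [0,0,0],"gripper": 0},{"offset": [-0.3,0,0],"rot": [0,0,0],"gripper": 0},{"offset": [-0.3,0,0],"rot": [0,0,0],"gripper": 0}]'

```text
time_s: 9.3
eef_pos: [613.6, -77.6, 389.5]
ee_rot: [-0.003, 0.614, 0.789, 0.001]
force: [-5.7, 15.6, 1.8]
grip_width: -0.005
grip_force: 8.2
```

The force jumped to about 16 N with only 0.4 mm of travel, so the shutter is at its stop. I'll back off and lift.

>>> step_arm --plan '[{"offset": [0.3,0,0],"rot": [0,0,0],"gripper": 0},{"offset": [1.5,0,0],"rot": [0,0,0],"gripper": 0},{"offset": [3,0,0],"rot": [0,0,0],"gripper": 0},{"offset": [3,0,-3],"rot": [0,0,0],"gripper": 0},{"offset": [3,0,-7],"rot": [0,0,0],"gripper": 0},{"offset": [3,0,-11],"rot": [0,0,0],"gripper": 0},{"offset": [3,0,-11],"rot": [0,0,0],"gripper": 0},{"offset": [3,0,-11],"rot": [0,0,0],"gripper": 0}]'

```text
time_s: 10.1
eef_pos: [606.8, -50.4, 499.8]
ee_rot: [0.001, 0.615, 0.788, 0.0]
force: [-0.2, -1.3, -0.1]
grip_width: -0.003
grip_force: 0.0
```

```bash
python3 - <<'E'
from g import *
s=sense(); print(s["eef_pos"],s["force"])
for n in("side","wrist"):
    c=capture(n); P,_=cloud(c,s); d=P[:,:2]-C; L=np.c_[d[:,0]*np.cos(A)+d[:,1]*np.sin(A),-d[:,0]*np.sin(A)+d[:,1]*np.cos(A),P[:,2]]
    L=L[(abs(L[:,0])<36)&(L[:,1]>-100)&(L[:,1]<-30)&(L[:,2]>318)&(L[:,2]<338)]
    if len(L): print(n,len(L),np.percentile(L,[2,50,98],axis=0).round(1))
    cv2.imwrite(f"pics/{n}5.png",c["color"][...,::-1])
E
```

```text
[606.76153376 -50.43785933 499.83668364] [-0.2156193  -1.28314105 -0.11238192]
side 119 [[-33.8 -59.9 318.7]
 [ -1.5 -56.1 332.1]
 [ 31.  -51.6 335.9]]
wrist 931 [[-31.9 -55.9 318.5]
 [  7.9 -49.8 331.3]
 [ 35.  -49.  335.8]]
```

View pics/side5.png

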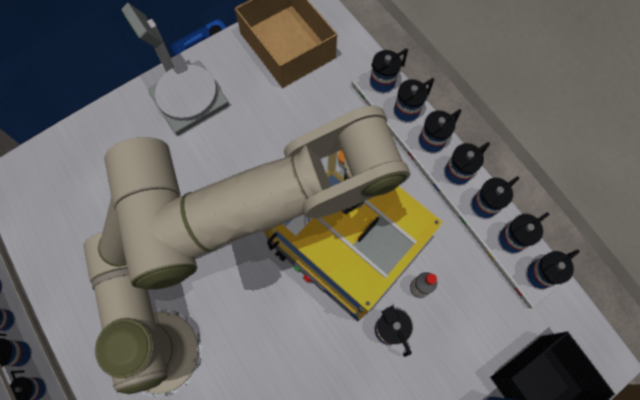

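The side view shows the grey shutter covering the window, with its lip at about (368,230). The hardener (425,285) and the mix tin (395,325) haven't moved. I'll hand the job in.

```bash
python3 -c "
from rig import *
print(finish_job())"
```

```text
the job is handed in; nothing more can be done
None
```

The clamp lever is pressed fully down and the shutter is pushed shut to its stop, and I've handed the job in; it returned no verdict, and I did not measure the pad's force on the tin directly.

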